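# Seat a board module in the test fixture and clamp it

### The arm

A 6-joint arm with a two-finger parallel gripper is mounted at the origin on the work surface. World frame = base frame: x ahead of the robot, y to its left, z up, the work surface at z = 0. Lengths are in m, angles in rad, forces in N, time in s.
With the tool pointing down it reaches from about 0.25 to 0.775 m from the base axis. Payload 4 kg.
Tool frame: the origin (TCP) lies on the centre line of the jaws, within the pads' length; the fingertips stand 14 mm ahead of it and the grasp point (between the pads) lies 5 mm behind it (robot.tcp_to_tips is the distance from the TCP to the fingertips, in m); z points along the fingers, y is the line along which they close (so a half turn about z gives the same grasp; the last joint's range is limited). The gripper opens to 94 mm and grips with 3 to 60 N. Pads are 16 mm wide; open, the fingers measure 119 mm over their backs; the gripper's body (75 mm by 177 mm) begins 78 mm behind the grasp point.
Start: joints at [-1.311, 0.087, 1.371, -0, 1.684, -0.103], TCP at [0.195, -0.514, 0.22] pointing down, gripper open.
Joint ranges: [-3.1, 3.1], [-0.76, 2.03], [0.27, 2.55], [-1.08, 4.22], [0.17, 2.65], [-2.57, 2.57]. Speed limits (rad/s): [2.79, 2.79, 3.14, 3.14, 3.14, 3.14].

### API

Orientations are given as [roll, pitch, yaw] about the fixed x, y, z axes, in that order (R = Rz(yaw) Ry(pitch) Rx(roll)).
In Python, from bench import robot gives the robot as it stands.
- The arm moves only by the tool carry_out, never from a script. Its argument "increments" is a list of rows, each a list of 3 entries, a list of its own where there are three numbers: the closure in counts, from 0 (fully open) to 255 (shut), then the shift along the tool's x, y, z in mm, then the turn about the tool's z in degrees. In form: [[fingers, [dx, dy, dz], twist], ...]. A call has 1 to 8 rows; each row shifts and turns the commanded pose from where the row before left it, along the tool's axes as they then stand; what a row does not reach is not made up. A row lasts 1/10 s, in which the tool goes at most 50 mm and 8.59 degrees, less where a joint would pass 70% of its speed; a pose out of reach is approached as far as the arm can. A call with a gripper value outside its range is refused whole. The fingers move at their own pace and stop on an object; the grip force is fixed at half the most. Time passes only in rows, so rows that do not move let the fingers close. It gives the time, the measured TCP pose, the force, the opening and the grip force at its end, in the units of the state.
- robot.get_obs(): the state, without advancing time (a new reading comes with each control period).
- robot.snapshot(name): name is "scene" or "side" or "wrist"; returns the picture (420x560x3 uint8, blue, green, red); there is no depth.
- robot.get_calibration(name): a dict with "vfov" (degrees; the focal length in pixels is half the picture's height over the tangent of half this angle, whatever the lens; pixels are square), "cx", "cy" (the principal point, pixels), "T" (4x4, takes a point from camera to world coordinates). Camera axes: x right, y down, z forward; pixel columns grow to the right and rows downward; lengths in m; the calibration is good to about 2 mm. A picture is of the moment at which its call begins: read the wrist's pose just before it. get_calibration takes no time and is no camera call; for the wrist camera it gives the pose at the moment of the call.
- robot.close_job(): hands the job in; it is judged then, once.
The state is a dict: "time": time; "joint_positions": joint angles; "qvel": joint speeds; "joint_torque": joint torques, N m; "tool_pos": TCP position; "ee_rot": TCP orientation; "wrist_force": force on the tool from outside, world axes, zero at the start; "wrist_torque": the same for the moment, N m; "width": finger opening in m; "finger_force": force on a finger pad.
Only numpy, scipy, OpenCV 4.12 (cv2) and the standard library are available. Lean on these libraries where they do the work, as an engineer would, in place of code of your own. Each camera call takes 0.05 s, during which the arm holds its last target. There are 200 camera calls.

### The job

Put the small computer module with the finned heat sink into the nest of the test fixture and push it down until you feel it stop, sitting fully home on the base, while the clamp is still open; then swing the clamp bar right down over it and let go. Lower the module in rather than dropping it, and leave the flat-lidded case where it is.

Things in the scene. Friction and masses are not known exactly. Their poses are not given: they have to be found in the camera images.
- module: White box 92 (x) x 64 (y) x 28 mm high; centred on its lid a bare aluminium finned heat sink 60 (x) x 32 (y) x 30 mm, so 58 mm high in all; 0.22 kg. Origin: centre of the underside, z up. Stands upright on the table; grasp the heat sink across its 32 mm width. Fits the nest either way round.
- fixture: Fixed grey base 215x130x20 mm. Origin: on table under nest centre; z up; x towards the hinge. Nest: black walls, inside 100 (x) x 72 (y), upright to z 33, flaring 8 out to z 45. Its green floor plate starts 6-9 mm proud, holds the module's weight, sinks at a 7 N push, stays down. Home: module underside on base, z 20, hard stop. Hinge ears x 80-104, to z 98; rest post x -78, 18 thick, to z 80.
- clamp (a joint): Clamp bar angle, rad: 0 closed, level over the nest, pointing to fixture -x, underside z 80 mm; starts 1.7-1.93, leaning back past upright away from the nest; stop 1.95. Hinge axis along fixture y at x +90, z 85. Aluminium bar 28 wide, 10 thick, axis at mid-thickness; ends 187 mm from hinge in a black cap 30 long. Stiff: stays where left; 1-4 N at its end moves it.
- flat_case: Bystander to leave alone: white box of the same 92 x 64 x 28 mm with a flat lid (a flush round dark fan grille 36 mm across, no heat sink). Origin: centre of the underside; z up.
There are look-alikes about, which are no part of the job. What is shaped like the module but yellow is not meant.

How it is judged:
On the way:
1. the module sits fully home in the nest while the clamp is still open (z of module in the frame of fixture between 0.016 and 0.023 m and horizontal distance between module and fixture below 0.012 m and angle between the x axis of module and the x axis of fixture, either way round below 0.1745 rad and angle between module's own z axis and vertical below 0.1 rad and value of joint clamp above 1 rad), for 0.2 s.
At the end, for the whole second after the job is handed in: The module lies in the nest, within 12 mm of its centre and 10 degrees of its direction (either way round), level, its underside less than 3 mm above the base, at rest; the clamp bar is down over it, within 0.12 rad of closed (z of module in the frame of fixture between 0.016 and 0.023 m and horizontal distance between module and fixture below 0.012 m and angle between the x axis of module and the x axis of fixture, either way round below 0.1745 rad and angle between module's own z axis and vertical below 0.1 rad and value of joint clamp below 0.12 rad and linear speed of module below 0.02 m/s); the robot touches nothing.
It fails at once if the module is dropped (falls free of the fingers faster than 0.8 m/s) (linear speed of module above 0.8 m/s and contact force between the fingers and module below 0.05 N).
It fails at once if the flat-lidded case is moved more than 30 mm (distance of flat_case from where it was at the start of the episode above 0.03 m).
It also fails if it takes over 51 s, if anything falls off the work surface, if the arm or the gripper's body presses on something with over 40 N, if the wrist force passes 120 N, or if a joint passes its speed limit or range.

## Working session

There is one attempt and no reset: what is moved stays moved. The work goes in short steps, Python scripts to look and compute and a tool call to move; the robot and the scene stay as the last step left them, time stands still between calls to the robot, and variables do not carry over. Pictures are saved under pics/ and viewed, at most 10 in all, crops included, and the job is handed in when it is done.

Besides the shell and the picture viewer there is one more tool, called after "Request:" as name([rows], argument=value, ...), one row to a line, values as JSON. carry_out: Moves the arm, as the interface text tells. Its arguments: {"type":"object","properties":{"increments":{"type":"array","items":{"type":"array"}}},"required":["increments"]}

```bash
mkdir -p pics
cat > h.py <<'E'
import numpy as np, cv2
from bench import robot
def snap(n,f):
    c=robot.get_calibration(n); im=robot.snapshot(n); cv2.imwrite('pics/'+f,im); np.save('pics/'+f+'.npy',np.r_[c['T'].ravel() if hasattr(c['T'],'ravel') else np.array(c['T']).ravel(),c['vfov'],c['cx'],c['cy']]); return im
def cal(f):
    a=np.load('pics/'+f+'.npy'); return a[:16].reshape(4,4),210/np.tan(np.radians(a[16])/2),a[17],a[18]
def ray(f,u,v):
    T,F,cx,cy=cal(f); d=T[:3,:3]@np.array([(u-cx)/F,(v-cy)/F,1]); return T[:3,3],d/np.linalg.norm(d)
def onz(f,u,v,z):
    o,d=ray(f,u,v); return o+d*(z-o[2])/d[2]
def proj(f,p):
    T,F,cx,cy=cal(f); q=T[:3,:3].T@(np.array(p)-T[:3,3]); return np.array([F*q[0]/q[2]+cx,F*q[1]/q[2]+cy])
E
python3 - <<'E'
from h import *
a=snap('scene','s0.png');b=snap('side','d0.png');c=snap('wrist','w0.png')
for f in('s0.png','d0.png','w0.png'):
    T,F,cx,cy=cal(f);print(f,T.round(3).tolist(),F,cx,cy)
o=robot.get_obs();print(o)
E
```

```text
s0.png [[-0.275, 0.675, -0.685, 1.087], [0.961, 0.191, -0.198, 0.28], [-0.003, -0.713, -0.701, 0.702], [0.0, 0.0, 0.0, 1.0]] 422.44723717265504 279.64749537674453 207.76628885070846
d0.png [[-0.753, -0.409, 0.515, -0.049], [-0.658, 0.453, -0.602, 0.748], [0.013, -0.792, -0.61, 0.711], [0.0, 0.0, 0.0, 1.0]] 501.6292823507252 279.4634595968382 198.62644072709
w0.png [[0.355, -0.905, -0.233, 0.262], [-0.935, -0.345, -0.085, -0.488], [-0.003, 0.248, -0.969, 0.383], [0.0, 0.0, 0.0, 1.0]] 315.86577452392225 282.6426586082802 211.25303100086265
{'time': 0.15, 'joint_positions': array([-1.31107218e+00,  8.77824670e-02,  1.37188132e+00, -1.69302158e-05,
        1.68361276e+00, -1.03097987e-01]), 'qvel': array([-0.00128461, -0.00150442, -0.00331211, -0.00018798, -0.00054115,
        0.00066761]), 'joint_torque': array([ 1.26323172e-03, -3.40642548e+01, -3.02792931e+01,  7.17503554e-02,
        3.04950506e-02, -1.06494133e-04]), 'tool_pos': array([ 0.1950917 , -0.51381224,  0.21858763]), 'ee_rot': array([-3.13991597e+00, -1.56562189e-04,  3.62820108e-01]), 'wrist_force': array([-0.04437702,  0.27648433, -0.17264326]), 'wrist_torque': array([-0.03483201,  0.02798539,  0.02241343]), 'finger_force': 0.0, 'width': 0.09449520120473544}
```

View pics/s0.png

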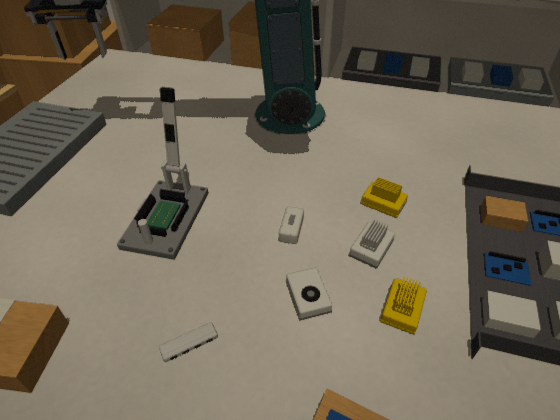

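View pics/d0.png

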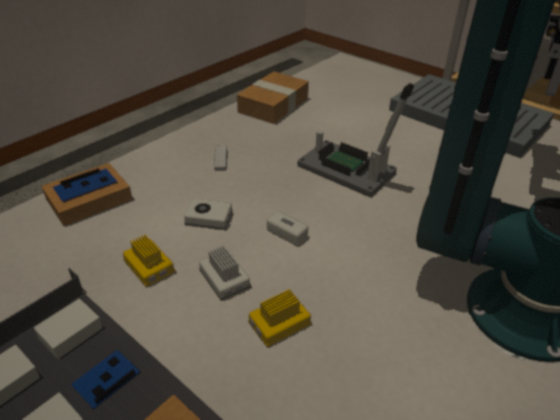

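The scene view shows the fixture at about (165,215), with its bar leaning back up to (167,92).

White or module-shaped candidates:
- (373,242): white with fins.
- (386,196) and (405,303): yellow with fins.
- (309,293): flat case with a round grille.
- (291,224): small white box.

Only (373,242) is a white box with a finned sink, so I'll confirm it in an enlarged crop.

Run:
```python
from h import *
s=cv2.imread('pics/s0.png')
a=cv2.resize(s[200:280,335:415],(400,400),interpolation=cv2.INTER_CUBIC)
b=cv2.resize(s[160:260,110:210],(400,400),interpolation=cv2.INTER_CUBIC)
cv2.imwrite('pics/c1.png',np.hstack([a,b]))
for n,p in dict(mod=(373,245,.03),bl=(121,247,.02),br=(173,253,.02),tr=(208,188,.02),tl=(157,182,.02)).items(): print(n,onz('s0.png',*p).round(3))
print('side mod',onz('d0.png',224,273,.03).round(3))
```

```text
mod [0.484 0.308 0.03 ]
bl [ 0.625 -0.202  0.02 ]
br [ 0.61  -0.089  0.02 ]
tr [ 0.402 -0.098  0.02 ]
tl [ 0.416 -0.228  0.02 ]
side mod [0.454 0.316 0.03 ]
```

View pics/c1.png

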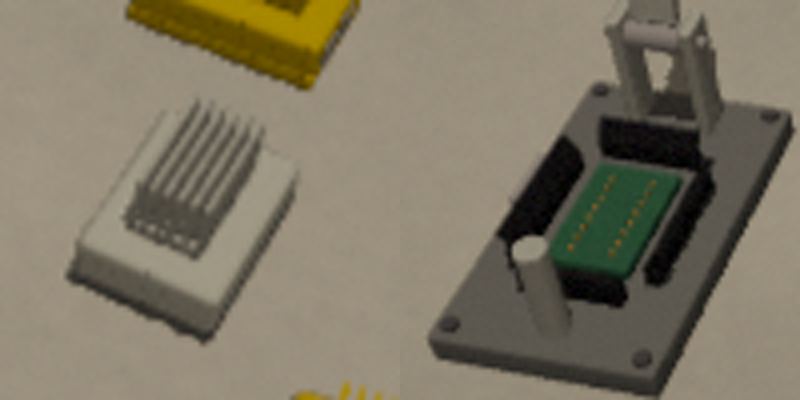

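The crop confirms it: the white box with bare aluminium fins at (373,242) is the module. The empty nest, with its green floor, is on the right. Next I'll measure the corners of both.

Run:
```python
from h import *
L=[onz('s0.png',335+u/5,200+v/5,.028) for u,v in((80,245),(210,305),(298,165),(168,108))]
print(np.round(L,3).tolist(),np.mean(L,0).round(4),[np.linalg.norm(L[i]-L[i-1]).round(3) for i in range(4)])
d=L[2]-L[1]+L[3]-L[0];print('mod x yaw',np.degrees(np.arctan2(d[1],d[0])))
G=[onz('s0.png',110+(u-400)/4,160+v/4,.0275) for u,v in((552,268),(625,277),(682,180),(610,165))]
print(np.round(G,3).tolist(),np.mean(G,0).round(4),[np.linalg.norm(G[i]-G[i-1]).round(3) for i in range(4)])
B=[onz('s0.png',110+(u-400)/4,160+v/4,.02) for u,v in((430,340),(658,385),(793,115),(597,82))]
print(np.round(B,3).tolist(),[np.linalg.norm(B[i]-B[i-1]).round(3) for i in range(4)])
d=B[2]-B[1]+B[3]-B[0];print('fix x yaw',np.degrees(np.arctan2(d[1],d[0])))
# side view white mask
d0=cv2.imread('pics/d0.png'); print(proj('d0.png',np.mean(L,0)))
for z,n in((.028,'lid'),(.058,'top')): print(n,proj('d0.png',[*np.mean(L,0)[:2],z]),proj('s0.png',[*np.mean(L,0)[:2],z]))
```

```text
[[0.505, 0.265, 0.028], [0.522, 0.321, 0.028], [0.435, 0.348, 0.028], [0.417, 0.29, 0.028]] [0.4698 0.3061 0.028 ] [np.float64(0.092), np.float64(0.058), np.float64(0.091), np.float64(0.061)]
mod x yaw 163.39012014193062
[[0.563, -0.17, 0.027], [0.559, -0.129, 0.027], [0.481, -0.132, 0.027], [0.481, -0.178, 0.027]] [ 0.521  -0.1521  0.0275] [np.float64(0.083), np.float64(0.042), np.float64(0.078), np.float64(0.046)]
[[0.622, -0.212, 0.02], [0.617, -0.082, 0.02], [0.404, -0.096, 0.02], [0.409, -0.225, 0.02]] [np.float64(0.213), np.float64(0.13), np.float64(0.213), np.float64(0.128)]
fix x yaw -176.33465336150843
[221.99224873 266.64976715]
lid [221.99224873 266.64976715] [372.89974513 240.64725074]
top [221.06762404 255.19004765] [375.11328778 231.051513  ]
```

Measurements:

| Item | Centre (m) | Yaw | Check |
|---|---|---|---|
| Module | (0.470, 0.306) | −16.6° | sides 92×60 |
| Nest | (0.521, −0.153) | +3.7° with hinge toward the base | base 213×130 |

First move: rise and turn above the bar, then cross over.

Request:
carry_out([
  [100,[0,0,-22],7.5],
  [100,[0,0,-22],7.5],
  [100,[0,0,-22],7.5],
  [100,[0,0,-22],7.5],
  [100,[0,0,-22],7.5],
  [100,[1,-25,0],0],
  [100,[2,-48,0],0],
  [100,[2,-48,0],0],
])

```text
time: 0.95
tool_pos: [0.2348, -0.3988, 0.3287]
ee_rot: [-3.14, 0.001, -0.293]
wrist_force: [1.0, 0.2, 0.1]
width: 0.0574
finger_force: 0.0
```

Request:
carry_out([
  [100,[2,-48,0],0],
  [100,[1,-48,0],0],
  [100,[2,-48,0],0],
  [100,[1,-48,0],0],
  [100,[2,-48,0],0],
  [100,[2,-48,0],0],
  [100,[1,-48,0],0],
  [100,[2,-48,0],0],
])

```text
time: 1.75
tool_pos: [0.3575, -0.0338, 0.3294]
ee_rot: [3.141, -0.001, -0.292]
wrist_force: [0.5, -1.0, 0.7]
width: 0.0572
finger_force: 0.0
```

Request:
carry_out([
  [100,[1,-46,0],0],
  [100,[1,-46,0],0],
  [100,[1,-46,15],0],
  [100,[1,-46,15],0],
  [100,[2,-46,15],0],
  [100,[2,-46,15],0],
  [100,[1,-46,15],0],
  [100,[1,-34,15],0],
])

```text
time: 2.55
tool_pos: [0.4696, 0.3049, 0.2379]
ee_rot: [3.141, 0.001, -0.29]
wrist_force: [0.4, 0.8, -0.3]
width: 0.0576
finger_force: 0.0
```

Run:
```python
from h import *
im=snap('wrist','w1.png');o=robot.get_obs();print(o['tool_pos'],o['ee_rot'],o['joint_positions'])
print(cal('w1.png')[0].round(3).tolist())
print('lid',proj('w1.png',[.4698,.3061,.028]),'top',proj('w1.png',[.4698,.3061,.058]))
for u,v in((386,200),(405,308)):print(onz('s0.png',u,v,.03))
```

```text
[0.46920836 0.30809781 0.23354172] [ 3.14037054  0.00627802 -0.28686646] [0.47792997 0.11406493 1.31386562 0.00350346 1.71903715 2.33609706]
[[-0.286, -0.928, -0.239, 0.538], [-0.958, 0.277, 0.072, 0.285], [-0.0, 0.249, -0.968, 0.403], [0.0, 0.0, 0.0, 1.0]]
lid [281.82928633 191.43162137] top [281.75294584 196.51487114]
[0.33874107 0.3198242  0.03      ]
[0.61903287 0.38254447 0.03      ]
```

View pics/w1.png

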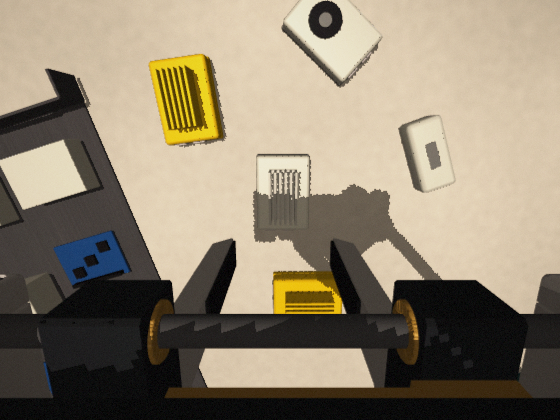

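The wrist view shows the white finned module at (283,193) with its sink at about (285,197), almost aligned with the jaws. That matches the predicted (282,196). A yellow module lies behind the jaws, clear of them. Now descending.

Request:
carry_out([
  [100,[0,2,15],0],
  [100,[0,1,25],0],
  [100,[0,1,25],0],
  [100,[0,0,25],0],
  [100,[0,0,25],0],
  [100,[0,0,20],0],
  [100,[0,0,10],0],
  [100,[0,0,0],0],
])

```text
time: 3.4
tool_pos: [0.4673, 0.2978, 0.0925]
ee_rot: [3.139, 0.003, -0.292]
wrist_force: [0.0, -0.2, 1.0]
width: 0.057
finger_force: 0.0
```

Run:
```python
from h import *
o=robot.get_obs();print(o['tool_pos'],o['ee_rot'])
im=snap('wrist','w2.png')
for p in ([.4698,.3061,.058],[*o['tool_pos'][:2],.058]):print(proj('w2.png',p))
```

```text
[0.46730206 0.29775355 0.09251654] [ 3.13867644e+00  2.89216128e-03 -2.91856113e-01]
[269.69568894 240.74889447]
[282.74607414 240.72832104]
```

View pics/w2.png

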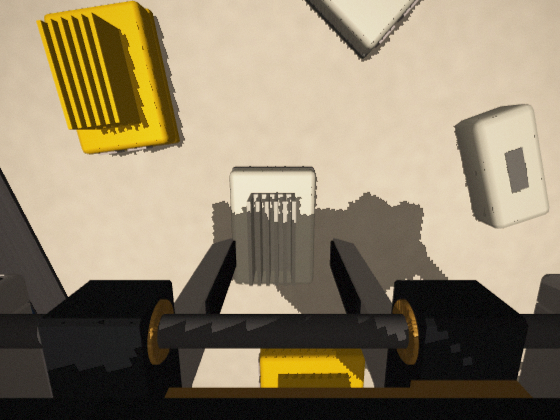

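The sink is centred near (275,240), about 8 px (5 mm) left of the jaw centre line at 283. I'll correct by −5 mm, go down 47 mm and close.

Request:
carry_out([
  [100,[0,-5,15],0],
  [100,[0,0,15],0],
  [100,[0,0,12],0],
  [100,[0,0,5],0],
  [255,[0,0,0],0],
  [255,[0,0,0],0],
  [255,[0,0,0],0],
  [255,[0,0,0],0],
])

```text
time: 4.25
tool_pos: [0.4705, 0.3037, 0.0483]
ee_rot: [-3.14, -0.001, -0.292]
wrist_force: [0.6, 0.8, -0.5]
width: 0.0321
finger_force: 30.0
```

Request:
carry_out([
  [255,[0,0,0],0],
  [255,[0,0,-5],0],
  [255,[0,0,-10],0],
  [255,[0,0,-20],0],
  [255,[0,0,-20],0],
  [255,[0,0,-20],0],
  [255,[0,0,-10],0],
  [255,[0,0,0],0],
])

```text
time: 5.05
tool_pos: [0.4709, 0.3038, 0.1347]
ee_rot: [-3.139, -0.003, -0.292]
wrist_force: [-0.0, 0.3, -1.8]
width: 0.0317
finger_force: 30.0
```

Run:
```python
from h import *
o=robot.get_obs();print(o['tool_pos'],o['ee_rot'],o['width'],o['finger_force'],o['wrist_force'])
im=snap('wrist','w3.png'); snap('scene','s3.png')
z=o['tool_pos'][2]
for dz in(.058,.028):print(proj('w3.png',[*o['tool_pos'][:2],z-.0455+dz]))
```

```text
[0.47093782 0.30381426 0.13474405] [-3.13882322e+00 -3.09598428e-03 -2.91706803e-01] 0.03167375895304032 29.99952793121338 [-0.04757389  0.32443549 -1.77326362]
[282.8140198  271.28705155]
[282.96917127 250.3462932 ]
```

View pics/w3.png

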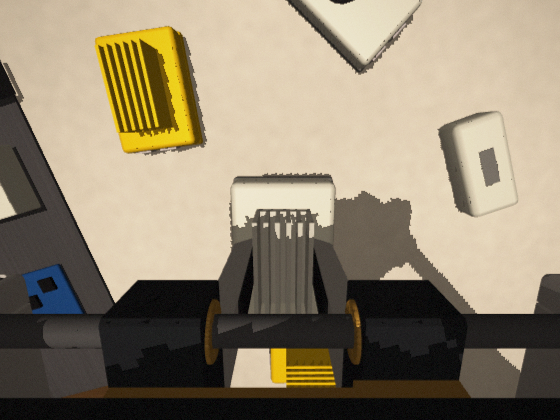

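Grasped: width 31.7 mm, force 30 N. The lid's far edge is at v≈182 and the sink's far end at v≈211, so I'll work out the module's offset along the jaws and the route to the nest.

```bash
cat >> h.py <<'E'
def delta(p,yaw=None):
    """world target -> shift along tool x,y,z in mm (tool down)"""
    o=robot.get_obs();y=o['ee_rot'][2] if yaw is None else np.radians(yaw);d=(np.array(p)-o['tool_pos'])*1000
    return np.array([np.cos(y)*d[0]+np.sin(y)*d[1],np.sin(y)*d[0]-np.cos(y)*d[1],-d[2]]).round(1)
E
python3 - <<'E'
from h import *
o=robot.get_obs();t=o['tool_pos'];y=o['ee_rot'][2];ax=np.array([np.cos(y),np.sin(y),0]);ay=np.array([np.sin(y),-np.cos(y),0])
for n,u,v,z in(('lidL',233,182,.028),('lidR',333,182,.028),('sinkL',255,211,.058),('sinkR',315,211,.058)):
    p=onz('w3.png',u,v,t[2]-.0483+z)-t;print(n,(ax@p*1000).round(1),(ay@p*1000).round(1))
print(delta([.5205,-.153,t[2]],3.7))
E
```

```text
lidL 42.6 -31.1
lidR 42.7 28.9
sinkL 32.2 -15.5
sinkR 32.3 15.5
[ 21.4 458.5  -0. ]
```

Request:
carry_out([
  [255,[0,0,-20],-4],
  [255,[0,0,-35],-7],
  [255,[0,0,-30],-6],
  [255,[0,0,-20],-3.4],
  [255,[3,25,0],0],
  [255,[3,40,0],0],
  [255,[3,45,0],0],
  [255,[4,45,0],0],
])

```text
time: 5.95
tool_pos: [0.4921, 0.1481, 0.2356]
ee_rot: [3.141, 0.003, 0.066]
wrist_force: [1.3, -0.3, -2.6]
width: 0.0313
finger_force: 30.0
```

Request:
carry_out([
  [255,[4,45,0],0],
  [255,[4,45,0],0],
  [255,[3,45,0],0],
  [255,[3,35,0],0],
  [255,[0,20,0],0],
  [255,[0,0,0],0],
  [255,[0,0,0],0],
])

```text
time: 6.65
tool_pos: [0.5185, -0.039, 0.236]
ee_rot: [-3.14, 0.003, 0.064]
wrist_force: [0.0, -0.5, -1.2]
width: 0.0318
finger_force: 30.0
```

Run:
```python
from h import *
o=robot.get_obs();print(o['tool_pos'],o['ee_rot'],o['width'],o['wrist_force'])
im=snap('wrist','w4.png'); snap('side','d4.png');
print(proj('w4.png',[.5205,-.153,.03]))
```

```text
[ 0.51851117 -0.03904347  0.23604761] [-3.14021256e+00  2.55139874e-03  6.35287139e-02] 0.03178244965537761 [ 0.00913191 -0.51017581 -1.17146845]
[378.40053814 196.14863664]
```

View pics/w4.png

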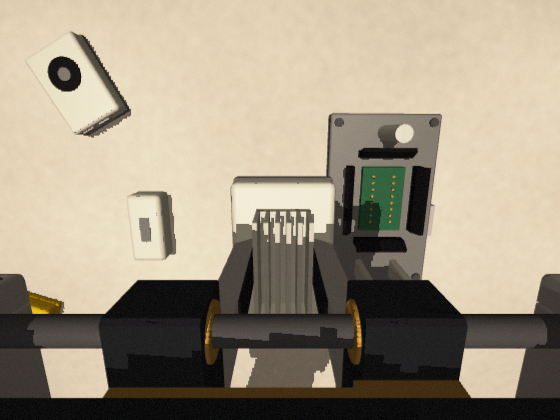

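The nest is clearly visible: green plate centred near (382,198), base corners at (329,115) and (440,115), post at (404,133). I'll measure the plate and the base angle.

Run:
```python
from h import *
im=cv2.imread('pics/w4.png');h=cv2.cvtColor(im,cv2.COLOR_BGR2HSV)
m=cv2.inRange(h,(50,80,20),(85,255,255));m[:,:345]=0
m=cv2.morphologyEx(m,cv2.MORPH_CLOSE,np.ones((7,7)))
c=max(cv2.findContours(m,0,2)[0],key=cv2.contourArea)
P=np.array([onz('w4.png',*q[0],.0275)[:2] for q in c],np.float32)
r=cv2.minAreaRect(P*1000);print('green',r)
# base front edge corners / right and left edges
a=onz('w4.png',328.5,115,.02);b=onz('w4.png',440.5,115,.02);print('base +x edge',a,b,np.linalg.norm(a-b),np.degrees(np.arctan2((a-b)[0],(a-b)[1])))
for q in((440,120),(424,262)):print(onz('w4.png',*q,.02))
print('post top',onz('w4.png',404,133,.08))
```

```text
green ((516.9860229492188, -157.07485961914062), (76.5019302368164, 50.9443244934082), 3.660878896713257)
base +x edge [ 0.60979279 -0.08547319  0.02      ] [ 0.61798694 -0.21427778  0.02      ] 0.12906496276740884 -3.6400769039020493
[ 0.61246611 -0.21474506  0.02      ]
[ 0.43581204 -0.22735606  0.02      ]
post top [ 0.59455284 -0.15332493  0.08      ]
```

Request:
carry_out([
  [255,[-2,25,0],0],
  [255,[-3,35,0],0],
  [255,[-2,35,0],0],
  [255,[-2,23,0],0],
  [255,[0,0,0],0],
  [255,[0,0,0],0],
])

```text
time: 7.35
tool_pos: [0.5178, -0.1564, 0.2373]
ee_rot: [-3.14, 0.0, 0.065]
wrist_force: [-0.2, 0.2, -2.3]
width: 0.0318
finger_force: 30.0
```

Run:
```python
from h import *
o=robot.get_obs();print(o['tool_pos'],o['ee_rot'],o['width'],o['wrist_force'])
a=snap('wrist','w5.png');b=snap('side','d5.png');c=snap('scene','s5.png')
cv2.imwrite('pics/m5.png',np.hstack([cv2.resize(b[40:240,260:460],(400,400)),cv2.resize(c[60:270,60:270],(400,400))]))
print(delta([.5172,-.1572,.1]))
```

```text
[ 0.51775012 -0.156394    0.23728021] [-3.14046432e+00  1.97784709e-04  6.52506406e-02] 0.03182580723759254 [-0.20113141  0.19627392 -2.26196415]
[ -0.7   1.2 137.6]
```

View pics/m5.png

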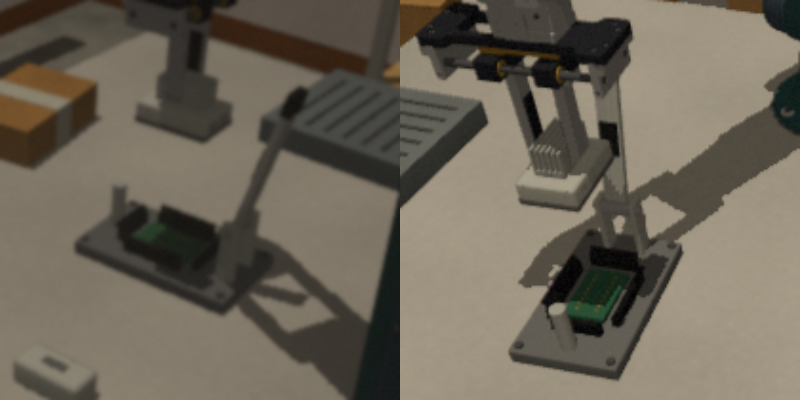

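The module hangs level over the nest, and the gripper and arm are clear of the leaning bar. Lowering to just above the walls, then slowly in.

Request:
carry_out([
  [255,[-1,1,15],0],
  [255,[0,0,25],0],
  [255,[0,0,25],0],
  [255,[0,0,25],0],
  [255,[0,0,20],0],
  [255,[0,0,10],0],
  [255,[0,0,5],0],
  [255,[0,0,0],0],
])

```text
time: 8.3
tool_pos: [0.5165, -0.1583, 0.112]
ee_rot: [-3.141, 0.001, 0.065]
wrist_force: [-1.1, 0.3, -1.1]
width: 0.032
finger_force: 30.0
```

Request:
carry_out([
  [255,[0,0,4],0],
  [255,[0,0,5],0],
  [255,[0,0,5],0],
  [255,[0,0,5],0],
  [255,[0,0,4],0],
  [255,[0,0,4],0],
  [255,[0,0,2],0],
  [255,[0,0,0],0],
])

```text
time: 9.1
tool_pos: [0.5164, -0.1586, 0.083]
ee_rot: [-3.141, 0.001, 0.064]
wrist_force: [-0.7, 0.8, -2.2]
width: 0.0316
finger_force: 30.0
```

Request:
carry_out([
  [255,[0,0,2],0],
  [255,[0,0,2],0],
  [255,[0,0,2],0],
  [255,[0,0,2],0],
  [255,[0,0,2],0],
  [255,[0,0,1],0],
  [255,[0,0,1],0],
  [255,[0,0,0],0],
])

```text
time: 9.9
tool_pos: [0.517, -0.1587, 0.0724]
ee_rot: [3.141, -0.001, 0.064]
wrist_force: [-0.8, 0.8, 5.0]
width: 0.0317
finger_force: 30.0
```

Request:
carry_out([
  [255,[0,0,1],0],
  [255,[0,0,1],0],
  [255,[0,0,1],0],
  [255,[0,0,1],0],
  [255,[0,0,1],0],
  [255,[0,0,0],0],
])

```text
time: 10.5
tool_pos: [0.517, -0.1587, 0.0682]
ee_rot: [3.141, -0.001, 0.064]
wrist_force: [-3.5, 1.7, 9.4]
width: 0.0316
finger_force: 30.0
```

Request:
carry_out([
  [255,[0,0,1],0],
  [255,[0,0,1],0],
  [255,[0,0,1],0],
  [255,[0,0,0],0],
  [255,[0,0,0],0],
])

```text
time: 11.0
tool_pos: [0.517, -0.1587, 0.0682]
ee_rot: [3.141, -0.002, 0.064]
wrist_force: [-8.9, 3.9, 21.6]
width: 0.0317
finger_force: 30.0
```

Hard stop: z stays at 0.0682 (expected 0.0683) while the force rises from 9 to 22 N. Relax, release and rise.

Request:
carry_out([
  [255,[0,0,-3],0],
  [255,[0,0,0],0],
  [100,[0,0,0],0],
  [100,[0,0,0],0],
  [100,[0,0,0],0],
  [100,[0,0,-5],0],
  [100,[0,0,-15],0],
  [100,[0,0,-25],0],
])

```text
time: 11.8
tool_pos: [0.5157, -0.1582, 0.1109]
ee_rot: [-3.14, 0.003, 0.064]
wrist_force: [0.3, -0.7, -0.1]
width: 0.0571
finger_force: 0.0
```

Request:
carry_out([
  [255,[0,0,-45],0],
  [255,[0,0,-45],0],
  [255,[0,0,-45],0],
  [255,[0,0,-45],0],
  [255,[0,0,-40],0],
  [255,[0,0,-10],0],
  [255,[0,0,0],0],
])

```text
time: 12.5
tool_pos: [0.5173, -0.1589, 0.3446]
ee_rot: [3.139, -0.005, 0.064]
wrist_force: [0.6, -0.1, -0.2]
width: 0.0045
finger_force: 0.0
```

Run:
```python
from h import *
o=robot.get_obs();print(o['tool_pos'],o['ee_rot'],o['width'],o['wrist_force'],o['joint_positions'])
a=snap('wrist','w6.png');b=snap('side','d6.png');c=snap('scene','s6.png')
cv2.imwrite('pics/m6.png',np.vstack([np.hstack([cv2.resize(b[60:210,280:430],(300,300)),cv2.resize(c[80:260,90:270],(300,300))]),cv2.resize(a[0:280],(600,300))]))
```

```text
[ 0.51727836 -0.15885976  0.34455831] [ 3.13883584 -0.00525321  0.06438685] 0.004478143549566115 [ 0.55055971 -0.06336994 -0.2102764 ] [-4.02693048e-01  7.30218367e-02  1.13983664e+00 -1.02404441e-04
  1.92280232e+00  1.10368807e+00]
```

View pics/m6.png

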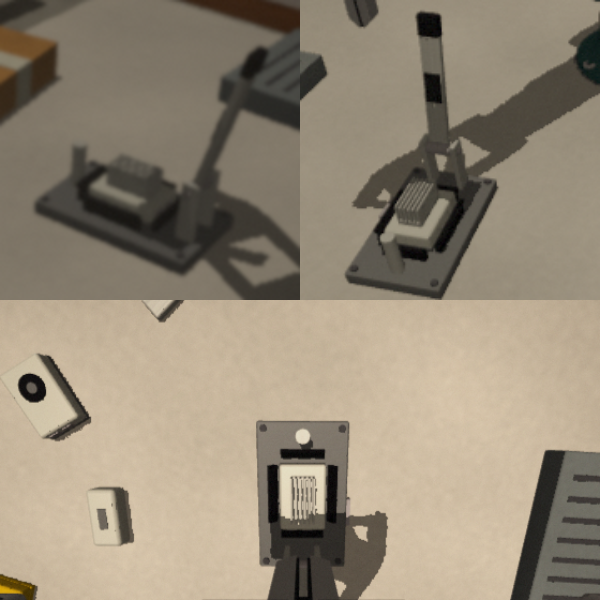

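The module sits low and centred in the nest, and the bar is still leaning back. Its cap tip is at scene pixel (167,88), so I'll cast that ray onto the fixture's mid-plane to get the bar angle.

Run:
```python
from h import *
y=np.radians(3.66);fx=-np.array([np.cos(y),np.sin(y),0]);fy=np.array([-fx[1],fx[0],0]);N=np.array([.517,-.158,0])
for u,v in((167.4,88),(168,97)):
    o,d=ray('s6.png',u,v);t=fy@(N-o)/(fy@d);p=o+t*d
    X,Z=fx@(p-N),p[2];print(p.round(3),X.round(3),Z.round(3),'r',np.hypot(X-.09,Z-.085).round(3),'ang',np.arctan2(Z-.085,.09-X).round(3))
c,f,h=[.09,.09+.187*.3,0],0,0
```

```text
[ 0.38  -0.167  0.264] 0.138 0.264 r 0.185 ang 1.831
[ 0.385 -0.166  0.246] 0.132 0.246 r 0.166 ang 1.828
```

Request:
carry_out([
  [255,[-25,0,0],0],
  [255,[-45,0,0],0],
  [255,[-45,0,0],0],
  [255,[-40,0,0],0],
  [255,[-20,0,0],0],
  [255,[0,0,0],0],
  [255,[0,0,0],0],
])

```text
time: 13.35
tool_pos: [0.342, -0.1697, 0.3399]
ee_rot: [-3.14, 0.001, 0.064]
wrist_force: [0.1, 0.5, 0.2]
width: 0.0004
finger_force: 0.0
```

Request:
carry_out([
  [255,[0,0,20],0],
  [255,[0,0,30],0],
  [255,[0,0,30],0],
  [255,[0,0,25],0],
  [255,[0,0,10],0],
  [255,[0,0,0],0],
  [255,[0,0,0],0],
])

```text
time: 14.05
tool_pos: [0.3428, -0.17, 0.2271]
ee_rot: [3.141, -0.0, 0.065]
wrist_force: [-0.4, 0.4, 0.3]
width: 0.0005
finger_force: 0.0
```

Request:
carry_out([
  [255,[10,0,0],0],
  [255,[18,0,0],0],
  [255,[18,0,0],0],
  [255,[18,0,0],0],
  [255,[18,0,0],0],
  [255,[18,0,0],0],
  [255,[18,0,0],0],
  [255,[18,0,0],0],
])

```text
time: 14.85
tool_pos: [0.4787, -0.1611, 0.2271]
ee_rot: [3.141, 0.001, 0.064]
wrist_force: [-2.8, 0.2, -1.0]
width: 0.0005
finger_force: 1.0
```

Run:
```python
from h import *
o=robot.get_obs();print(o['tool_pos'],o['ee_rot'],o['wrist_force'])
b=snap('side','d7.png');c=snap('scene','s7.png')
cv2.imwrite('pics/m7.png',np.hstack([cv2.resize(b[40:210,270:440],(400,400)),cv2.resize(c[60:260,80:280],(400,400))]))
```

```text
[ 0.47872526 -0.16114392  0.22705994] [3.14102412e+00 1.02803914e-03 6.41437486e-02] [-2.8316486   0.21802881 -1.01740747]
```

View pics/m7.png

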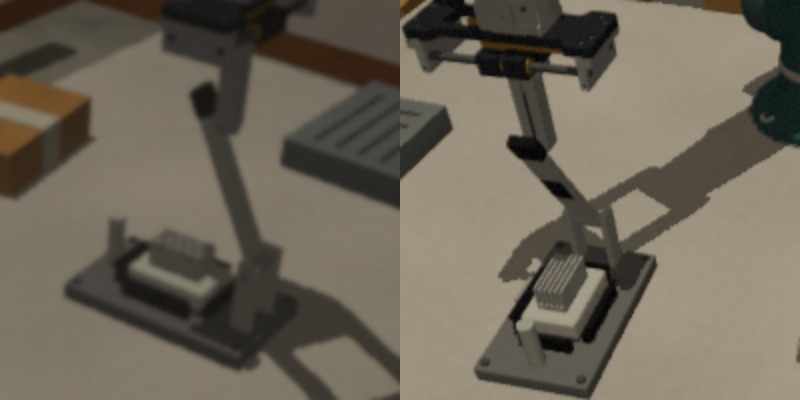

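The bar has swung over to about 62° with the closed fingers behind it. I'll follow its arc down.

Request:
carry_out([
  [255,[14,0,6],0],
  [255,[13,0,8],0],
  [255,[9,0,8],0],
  [255,[9,0,9],0],
  [255,[8,0,10],0],
  [255,[7,0,10],0],
  [255,[6,0,11],0],
  [255,[6,0,12],0],
])

```text
time: 15.75
tool_pos: [0.5502, -0.1565, 0.1516]
ee_rot: [3.141, -0.0, 0.064]
wrist_force: [-0.1, -0.7, 2.6]
width: 0.0004
finger_force: 0.8
```

Request:
carry_out([
  [255,[4,0,12],0],
  [255,[4,0,12],0],
  [255,[2,0,12],0],
  [255,[1,0,8],0],
  [255,[0,0,3],0],
  [255,[0,0,0],0],
])

```text
time: 16.35
tool_pos: [0.5603, -0.1556, 0.1051]
ee_rot: [-3.141, 0.001, 0.064]
wrist_force: [0.7, -0.0, 0.3]
width: 0.0004
finger_force: 0.0
```

Request:
carry_out([
  [255,[0,0,1],0],
  [255,[0,0,1],0],
  [255,[0,0,1],0],
  [255,[0,0,1],0],
  [255,[0,0,0],0],
  [255,[0,0,0],0],
])

```text
time: 16.95
tool_pos: [0.5609, -0.1558, 0.1042]
ee_rot: [3.141, -0.002, 0.064]
wrist_force: [-4.1, 1.1, 8.9]
width: 0.0008
finger_force: 4.4
```

The bar is at its stop: tips at z = 0.090, the bar's closed top height, with force building to 9 N. Now I'll rise clear and check the bar and the flat case numerically.

Request:
carry_out([
  [255,[0,0,-5],0],
  [255,[0,0,-20],0],
  [255,[0,0,-40],0],
  [255,[0,0,-40],0],
  [255,[0,0,-40],0],
  [255,[0,0,-20],0],
  [255,[0,0,0],0],
  [255,[0,0,0],0],
])

```text
time: 17.75
tool_pos: [0.5605, -0.1558, 0.2657]
ee_rot: [-3.141, 0.0, 0.064]
wrist_force: [0.2, 0.4, -0.8]
width: 0.0003
finger_force: 0.0
```

Run:
```python
from h import *
o=robot.get_obs();print(o['tool_pos'],o['wrist_force'])
im=snap('scene','s8.png');s0=cv2.imread('pics/s0.png')
N=np.array([.517,-.158,0]);y=np.radians(3.66);fx=-np.array([np.cos(y),np.sin(y),0])
g=cv2.cvtColor(im,cv2.COLOR_BGR2GRAY)
# sample brightness along bar top centre line if closed: aluminium bright, cap (X<-67) dark
for X in(60,20,-20,-50,-72,-80,-90):
    u,v=proj('s8.png',N+fx*X/1000+[0,0,.09]).round().astype(int);print(X,(u,v),im[v,u])
print('flat case diff',np.abs(im[265:320,280:335].astype(int)-s0[265:320,280:335]).mean())
```

```text
[ 0.56053238 -0.1557567   0.26574709] [ 0.16174414  0.3502998  -0.76697099]
60 (np.int64(168), np.int64(175)) [127 144 151]
20 (np.int64(161), np.int64(187)) [63 73 76]
-20 (np.int64(153), np.int64(199)) [62 71 76]
-50 (np.int64(147), np.int64(209)) [129 146 153]
-72 (np.int64(142), np.int64(217)) [18 18 20]
-80 (np.int64(141), np.int64(219)) [12  9 11]
-90 (np.int64(139), np.int64(223)) [21 25 26]
flat case diff 4.38534435261708
```

The bar lies along the closed line, with aluminium at the base and the dark cap where it should be over the post. The flat case was never touched and the tool is clear, so I'm handing in.

```bash
python3 -c "
from bench import robot
print(robot.close_job())"
```

```text
the job is handed in; nothing more can be done
None
```

I handed the job in at about 18 s: the module was pushed to its hard stop in the nest with the clamp open, the clamp bar swung down to its stop over it, the arm lifted clear and the flat-lidded case untouched; the hand-in gave no verdict.

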